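# Open the child-resistant medicine bottle in the inhalation booth

### The arm

A 6-joint arm with a two-finger parallel gripper is mounted at the origin on the work surface. World frame = base frame: x ahead of the robot, y to its left, z up, the work surface at z = 0. Lengths are in m, angles in rad, forces in N, time in s.
With the tool pointing down it reaches from about 0.35 to 0.85 m from the base axis. Payload 8.1 kg.
Tool frame: the origin (TCP) lies on the mounting face of the last link; the fingertips stand 186 mm ahead of it and the grasp point (between the pads) lies 167 mm ahead of it; z points along the fingers, y is the direction in which the jaws open and shut (so a half turn about z gives the same grasp; the last joint's range is limited). The gripper opens to 93 mm and grips with 3 to 60 N. Pads are 15 mm wide; open, the fingers measure 128 mm over their backs; the gripper's body (75 mm by 188 mm) begins 65 mm behind the grasp point.
Start: joints at [1.075, 0.13, 1.488, -0, 1.523, -0.085], TCP at [0.24, 0.55, 0.405] pointing down, gripper open.
Joint ranges: [-2.96, 2.96], [-0.89, 2.26], [0.02, 2.5], [-1.34, 4.48], [0, 2.73], [-2.66, 2.66]. Speed limits (rad/s): [2.39, 2.39, 2.79, 3.14, 3.14, 3.14].

### API

Orientations are given as a rotation vector (axis times angle).
In Python, from plant import robot, read_camera, spotter gives the robot as it stands.
- The arm moves only by the tool arm_command, never from a script. Its arguments are lists of equal length, an entry for each row: "xyz": the shift along the world's x, y, z in cm, a list of three; "turn": the turn, a rotation vector about the world's x, y, z in rad, a list of three. A call has 1 to 12 rows; each row shifts and turns the commanded pose from where the row before left it; what a row does not reach is not made up. A row lasts 1/8 s, in which the tool goes at most 62.5 mm and 10.7 degrees, less where a joint would pass 70% of its speed; a pose out of reach is approached as far as the arm can. A call is refused whole if a number of a shift passes 6.25 or a number of a turn 0.188, either way. A call with a gripper value outside its range is refused whole. "gripper" is the finger opening in cm, from 0 to 9.3, set as the call begins (left out, the last holds). The fingers move at their own pace and stop on an object; "force" is the grip in N (left out, the last holds). Time passes only in rows, so rows that do not move let the fingers close. It gives the time, the measured TCP pose, the force and the opening at its end, in the units of the state.
- robot.read_state(): the state, without advancing time (a new reading comes with each control period).
- read_camera(name): name is "side" or "top" or "wrist"; returns a dict with "frame" (480x640x3 uint8, red, green, blue), "z_map" (480x640 float32, m along the optical axis (not along the pixel's ray), 0 where there is no reading), "fx", "fy", "cx", "cy" (pixels), "eye" and "orientation" of the camera in the world. Camera axes: x right, y down, z forward; pixel columns grow to the right and rows downward; lengths in m; the calibration is good to about 2 mm. A picture is of the moment at which its call begins.
- robot.close_job(): hands the job in, once; it reports no verdict.
Trained networks look in a picture, given as the dict that the camera call returned (one of the last four; its "shot" number tells which), for a name from the list of things; names that differ only in an ending like _2 or _b are one class to them, and where a whole thing is asked for, a point or a joint stands for the part that bears it (a point fixed in the world has none). Each returns a list of dicts, best first, with "confidence" (0 to 1); they miss things now and then, are a little off and sometimes report something else, mostly with a low value. They report only what shows in the picture. A call takes as long as a camera call. They do not tell look-alikes from the thing itself.
- spotter.masks_of(picture, query): "pixels" (480x640 bool, what is visible of it) and "centre" ([row, column] in pixels, amid what is visible of it).
The state is a dict: "t": time; "q": joint angles; "dq": joint speeds; "joint_torque": joint torques, N m; "tool_pos": TCP position; "orientation": TCP orientation; "force": force on the tool from outside, world axes, zero at the start; "wrist_torque": the same for the moment, N m; "opening": finger opening in m.
Only numpy, scipy, OpenCV 4.12 (cv2) and the standard library are available. Lean on these libraries where they do the work, as an engineer would, in place of code of your own. Each camera call takes 0.05 s, during which the arm holds its last target. There are 200 camera calls.

### The job

Open the amber medicine bottle in the white holder: press its green child-resistant cap down and, keeping it pressed, turn it anticlockwise until it comes free, then lift it off. Set the cap down, not dropped, right way up on the ringed spot in the blue tray and let go. Press with feeling, as the bottle cracks at 30 N, and leave the other things alone.

Things in the scene. Friction and masses are not known exactly. Their poses are not given: they have to be found in the camera images.
- cap_center (a point): Green 12-sided child-resistant cap with a white curved arrow on top, 50 mm across, 26 mm high, about 30 g, on the bottle's neck at the start. This point: on its axis, half-way up (13 mm below the flat top); z axis up out of its top. Take it by its sides from above; the bare neck below its rim is 43 mm thick for 27 mm, so fingertips may reach a little below the rim.
- cap: The same cap; origin at the centre of its lower rim, 13 mm below cap_center. To open: hold it pressed 2.5 mm or more down on its sealing spring (4 N to start, 8 N at 2.5 mm, 15 N at 6.5 mm, where it bottoms hard), turn it 45 to 75 degrees anticlockwise seen from above while still pressed, then lift straight up. A good press is 9 to 14 N.
- bottle_mouth (a point): Top of the bottle's neck, on its axis, 82.5 mm above the bottle's underside and 6.5 mm below the rim of the seated cap. On it sits a white locking ring with three notches that hold the cap's three inner lugs. Turned unpressed, the cap only carries this ring idly round; pulled, it stays locked. Pressed and turned too far, it takes the ring along, which does no harm; clockwise never frees it.
- bottle: Amber bottle, 60 mm wide; origin at the centre of its underside, z up. Stands in the holder's well, cannot turn or tip, but is not fully down: under about 5 N it slides stiffly down an unknown 3 to 27 mm, cap and all, until it stops; only then can a firmer push build up on the cap. It stays where pushed. The seated cap's rim is 89 mm above the origin. It cracks if more than 30 N acts on it.
- holder: White square bottle holder on a black rubber foot, 120 x 120 mm, 54 mm high, fixed; origin under its centre. The bottle stands at its centre.
- tray_spot (a point): Centre of the white ring (68 mm wide) marked on the floor of the blue tray, 5 mm above the table, 50 mm from the tray's middle along its long axis (x), in its far half. Tray: fixed, 220 x 150 mm, rim 12 mm above the table.
- mouthpiece: clear mouthpiece tube, 50 mm long and 22 mm thick, lying in the near half of the tray. Loose; leave alone. Origin under its centre (z up).
- dosing_cup: clear dosing cup, 40 mm wide, 38 mm high, about 0.1 m beyond the bottle holder. Loose; leave alone. Origin under its centre (z up).
- valve: green spool-shaped breathing valve, 44 mm wide, 66 mm high, standing. Loose; leave alone. Origin under its centre (z up).
- saline_a: small amber jar with white lid, 48 mm wide, 85 mm high. Loose; leave alone. Origin under its centre (z up).
- saline_b: small amber jar with blue lid, 48 mm wide, 85 mm high. Loose; leave alone. Origin under its centre (z up).
- handset: white inhaler handset with a clear mask cup and blue rim, 140 mm long, 95 mm high, lying on the left. Loose; leave alone. Origin under its centre (z up).
- timer: white timer block, 50 x 70 x 30 mm, on the right. Loose; leave alone. Origin under its centre (z up).
There are look-alikes about, which are no part of the job. What is shaped like the cap but red is not meant.

How it is judged:
By the outcome, as a careful person would: the job done as asked, in the order asked, and still so for the second after the job is handed in, with the robot touching nothing.
It also fails if it takes over 51 s, if anything falls off the work surface, if the arm or the gripper's body presses on something with over 40 N, if the wrist force passes 120 N, or if a joint passes its speed limit or range.

## Working session

There is one attempt and no reset: what is moved stays moved. The work goes in short steps, Python scripts to look and compute and a tool call to move; the robot and the scene stay as the last step left them, time stands still between calls to the robot, and variables do not carry over. Pictures are saved under pics/ and viewed, about 8 in all and at most 12, crops included, and the job is handed in when it is done.

Besides the shell and the picture viewer there is one more tool, called after "Request:" in YAML: its name, and indented under it one key for each argument. arm_command: Moves the arm, as the interface text tells. Its arguments: {"type":"object","properties":{"xyz":{"type":"array","items":{"type":"array","items":{"type":"number"}}},"turn":{"type":"array","items":{"type":"array","items":{"type":"number"}}},"gripper":{"type":"number"},"force":{"type":"number"}},"required":["xyz","turn"]}

```bash
ls; mkdir -p pics; cat > h.py <<'E'
import numpy as np, cv2
from plant import robot, read_camera, spotter
from scipy.spatial.transform import Rotation as R
def rot(o):
    o=np.array(o,float)
    if o.shape==(3,3): return o
    return (R.from_rotvec(o) if o.size==3 else R.from_quat(o)).as_matrix()
def pts(p,mask):
    v,u=np.nonzero(mask&(p["z_map"]>0)); z=p["z_map"][v,u]
    c=np.stack([(u-p["cx"])/p["fx"]*z,(v-p["cy"])/p["fy"]*z,z],1)
    return c@rot(p["orientation"]).T+np.array(p["eye"])
def save(p,n): cv2.imwrite("pics/"+n,cv2.cvtColor(p["frame"],cv2.COLOR_RGB2BGR))
E
python3 - <<'E'
from h import *
s=robot.read_state(); print(s)
for n in("top","side"):
    p=read_camera(n); save(p,n+"0.png"); print(n,p["eye"],p["orientation"],p["fx"])
    for q in("cap","bottle","holder","tray_spot","mouthpiece","dosing_cup","valve","saline_a","handset","timer"):
        for m in spotter.masks_of(p,q)[:3]:
            P=pts(p,m["pixels"])
            if len(P): print(q,round(m["confidence"],2),np.round(m["centre"]),len(P),"med",np.median(P,0).round(3),"min",np.percentile(P,3,axis=0).round(3),"max",np.percentile(P,97,axis=0).round(3))
E
```

```text
pics
{'t': 0.0, 'q': array([ 1.07461523e+00,  1.31147956e-01,  1.48926972e+00,  3.28427300e-05,
        1.52299990e+00, -8.54414983e-02]), 'dq': array([-0.00217803, -0.00044734, -0.00211954,  0.00038752, -0.00081894,
       -0.00120343]), 'joint_torque': array([-6.96524094e-04, -5.59853983e+01, -4.91751766e+01,  7.67730642e-02,
        3.54604411e-02, -2.06770815e-04]), 'tool_pos': array([0.23946021, 0.54989585, 0.40370028]), 'orientation': array([-6.40551576e-01, -3.07502939e+00,  2.73095788e-03]), 'force': array([ 0.62661753, -0.59626451,  0.2316434 ]), 'wrist_torque': array([-0.01511967, -0.02714808, -0.04562092]), 'opening': 0.09280085367980136}
top [0.38724749 0.01485165 1.31181446] [-2.12127577  2.13413277 -0.18706415] 449.6499155867774
cap 0.83 [321. 397.] 310 med [ 0.38  -0.188  0.025] min [ 0.355 -0.215 -0.002] max [ 0.402 -0.165  0.031]
cap 0.8 [271. 382.] 312 med [ 0.511 -0.131  0.149] min [ 0.49  -0.153  0.134] max [ 0.534 -0.109  0.153]
bottle 0.32 [270. 273.] 3711 med [0.528 0.169 0.003] min [ 0.419  0.093 -0.002] max [0.626 0.24  0.013]
holder 0.93 [278. 372.] 1433 med
[... 2140 characters left out ...]
0.76  0.048 0.032] min [0.744 0.035 0.002] max [0.783 0.074 0.069]
saline_a 0.71 [240. 400.] 584 med [ 0.776 -0.041  0.073] min [ 0.761 -0.054  0.019] max [ 0.803 -0.014  0.088]
saline_a 0.58 [270. 403.] 764 med [ 0.75  -0.117  0.061] min [ 0.735 -0.128  0.008] max [ 0.774 -0.086  0.088]
saline_a 0.33 [220. 380.] 410 med [0.761 0.048 0.032] min [0.744 0.035 0.003] max [0.782 0.071 0.07 ]
handset 0.58 [146. 282.] 1201 med [0.603 0.382 0.043] min [0.562 0.355 0.004] max [0.677 0.422 0.098]
timer 0.88 [460. 354.] 1184 med [ 0.521 -0.43   0.031] min [ 0.491 -0.456  0.028] max [ 0.55  -0.399  0.034]
timer 0.22 [218. 381.] 430 med [0.761 0.049 0.033] min [0.744 0.035 0.002] max [0.786 0.085 0.069]
```

```bash
python3 - <<'E'
import cv2,numpy as np
a=cv2.imread("pics/top0.png")[150:360,150:510]; b=cv2.imread("pics/side0.png")[130:400,180:460]
a=cv2.resize(a,(800,467),interpolation=2); cv2.imwrite("pics/c1.png",a); cv2.imwrite("pics/c2.png",cv2.resize(b,None,fx=2.2,fy=2.2,interpolation=2)[:600])
E
python3 - <<'E'
import sys; sys.path.insert(0,'.')
from h import *
# cap top disc & tray fits
for n in("top","side"):
    p=read_camera(n); A=pts(p,np.ones((480,640),bool))
    T=A[(A[:,2]>.145)&(A[:,2]<.16)&(abs(A[:,0]-.512)<.05)&(abs(A[:,1]+.131)<.05)]
    c,r=cv2.minEnclosingCircle(T[:,:2].astype(np.float32)); print(n,"cap",np.array(c).round(4),round(r,4),T.mean(0).round(4),np.percentile(T[:,2],[50,95]).round(4),len(T))
    f=p["frame"].astype(int); blue=(f[...,2]>f[...,0]+50)
    B=pts(p,blue); B=B[(B[:,2]<.02)&(B[:,0]>.38)&(B[:,0]<.68)&(B[:,1]>.05)&(B[:,1]<.28)]
    print("tray",cv2.minAreaRect(B[:,:2].astype(np.float32)))
    w=(f.min(2)>170); W=pts(p,w); W=W[(W[:,2]<.02)&(W[:,0]>.52)&(W[:,0]<.63)&(W[:,1]>.1)&(W[:,1]<.24)]
    if len(W): print("ring",cv2.minEnclosingCircle(W[:,:2].astype(np.float32)),W.mean(0),len(W))
E
```

```text
top cap [ 0.5124 -0.1318] 0.0257 [ 0.5126 -0.132   0.1491] [0.149  0.1526] 281
tray ((0.5226728916168213, 0.16466626524925232), (0.1479034423828125, 0.2172292321920395), 83.83316040039062)
side cap [ 0.5136 -0.1329] 0.0261 [ 0.5138 -0.1347  0.1501] [0.1503 0.1524] 507
tray ((0.5245757699012756, 0.16488566994667053), (0.1504431813955307, 0.21553270518779755), 83.50271606445312)
```

View pics/c1.png

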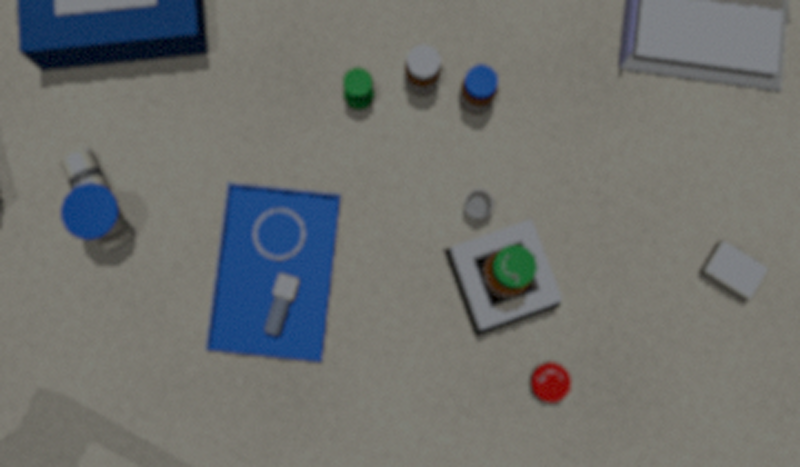

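View pics/c2.png

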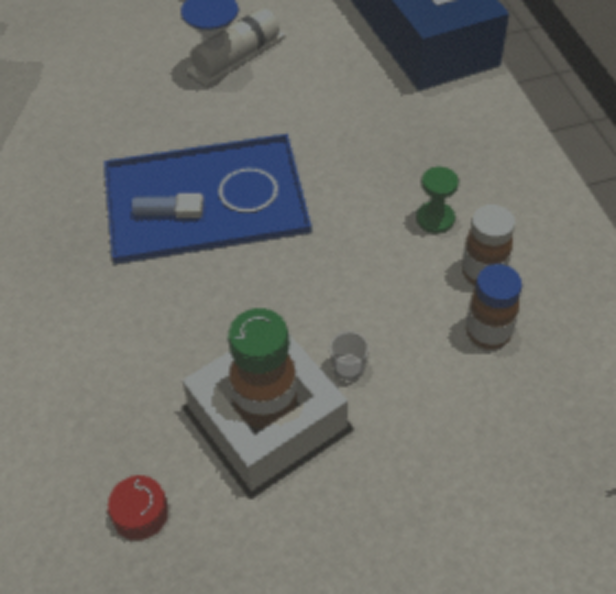

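The green cap sits on the bottle at c1 (514,266), with its top at about (0.513, -0.132, 0.151). The ring is at c1 (279,234), about (0.573, 0.159). The red look-alike is at c1 (550,382), well clear. I'll move above the cap and unwind the wrist on the way.

Request:
arm_command:
  xyz:
    - [2.3,-5.7,0]
    - [2.3,-5.7,0]
    - [2.3,-5.7,0]
    - [2.3,-5.7,0]
    - [2.3,-5.7,0]
    - [2.3,-5.7,0]
  turn:
    - [0,0,-0.1]
    - [0,0,-0.1]
    - [0,0,-0.1]
    - [0,0,-0.1]
    - [0,0,-0.1]
    - [0,0,-0.1]
  gripper: 9.3

```text
t: 1.95
tool_pos: [0.3779, 0.2063, 0.405]
orientation: [1.525, 2.746, 0.001]
force: [-0.0, 0.3, 0.6]
opening: 0.0929
```

```bash
python3 -c "
from h import *; s=robot.read_state(); print(s['q'],s['tool_pos'],s['orientation'])"
```

```text
[ 3.80504332e-01 -3.46449178e-01  1.93038650e+00 -1.04094559e-04
  1.55648053e+00 -1.76549043e-01] [0.37785691 0.20626446 0.40504612] [1.52466736e+00 2.74587411e+00 1.32734549e-03]
```

Request:
arm_command:
  xyz:
    - [2.25,-5.6,0]
    - [2.25,-5.6,0]
    - [2.25,-5.6,0]
    - [2.25,-5.6,0]
    - [2.25,-5.6,0]
    - [2.25,-5.6,0]
    - [0,0,0]
  turn:
    - [0,0,-0.1]
    - [0,0,-0.1]
    - [0,0,-0.1]
    - [0,0,-0.1]
    - [0,0,-0.1]
    - [0,0,-0.1]
    - [0,0,0]

```text
t: 2.82
tool_pos: [0.5131, -0.1315, 0.4041]
orientation: [-2.272, -2.17, 0.002]
force: [0.0, 0.2, -0.1]
opening: 0.093
```

```bash
python3 - <<'E'
from h import *
s=robot.read_state(); print(s['q'].round(3),s['tool_pos'].round(4),s['orientation'].round(3),s['force'].round(2))
p=read_camera("wrist"); save(p,"w0.png"); A=pts(p,np.ones((480,640),bool))
sel=(A[:,2]>.145)&(A[:,2]<.156)&(abs(A[:,0]-.513)<.04)&(abs(A[:,1]+.132)<.04)
T=A[sel]; print(len(T))
if len(T)>50:
    print(cv2.minEnclosingCircle(T[:,:2].astype(np.float32)),np.median(T,0))
    h=cv2.convexHull(T[:,:2].astype(np.float32))[:,0]; c=np.array(cv2.minEnclosingCircle(T[:,:2].astype(np.float32))[0])
    # 12-fold: support width per direction -> flats are minima
    for a in range(0,30,3):
        w=[np.ptp(T[:,:2]@[np.cos(t),np.sin(t)]) for t in np.radians(a+30*np.arange(6))]; print(a,np.mean(w).round(5))
print(A[:,2].max())
E
```

```text
[-3.470e-01 -6.000e-02  1.684e+00 -1.000e-03  1.518e+00 -3.010e-01] [ 0.5131 -0.1315  0.4041] [-2.272e+00 -2.170e+00  2.000e-03] [ 0.02  0.18 -0.08]
3752
((0.5126784443855286, -0.133185014128685), 0.025487324222922325) [ 0.51267165 -0.13235134  0.14886565]
0 0.04974
3 0.04967
6 0.04975
9 0.04992
12 0.05006
15 0.05016
18 0.05019
21 0.05015
24 0.05003
27 0.04987
0.3439586354698235
```

View pics/w0.png

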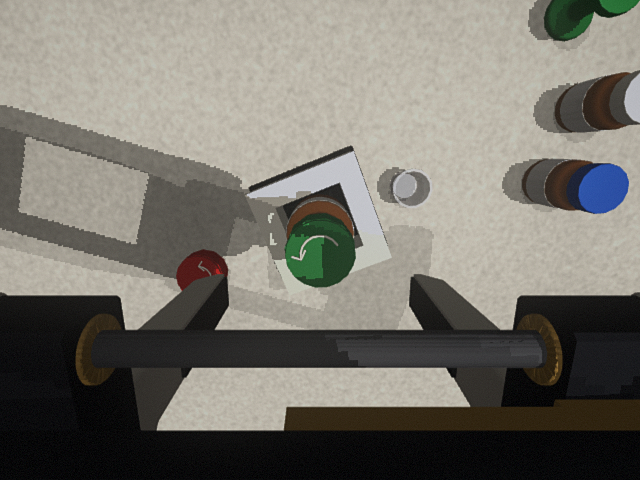

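Wrist view: the green cap is at pixel (320,252) with the anticlockwise arrow, and the dosing cup at (408,187) is clear of the jaws. I'll descend with a small turn to match the flats (3° mod 30), then grip.

Request:
arm_command:
  xyz:
    - [0,0,-3]
    - [0,0,-3]
    - [0,0,-2]
    - [0,0,-1.8]
    - [0,0,0]
  turn:
    - [0,0,0.1]
    - [0,0,0]
    - [0,0,0]
    - [0,0,0]
    - [0,0,0]

```text
t: 3.5
tool_pos: [0.5119, -0.1269, 0.3054]
orientation: [-2.151, -2.287, 0.002]
force: [0.2, -0.1, 0.5]
opening: 0.0933
```

Request:
arm_command:
  xyz:
    - [0,0,0]
    - [0,0,0]
    - [0,0,0]
    - [0,0,0]
    - [0,0,0]
    - [0,0,0]
    - [0,0,0]
    - [0,0,0]
  turn:
    - [0,0,0]
    - [0,0,0]
    - [0,0,0]
    - [0,0,0]
    - [0,0,0]
    - [0,0,0]
    - [0,0,0]
    - [0,0,0]
  gripper: 4.0
  force: 35

```text
t: 4.5
tool_pos: [0.5127, -0.128, 0.3069]
orientation: [2.154, 2.287, 0.0]
force: [-0.4, 0.5, 1.3]
opening: 0.0493
```

The commanded y settled at -0.128, about 4 mm off the cap axis. I'll open slightly, recentre and regrip.

Request:
arm_command:
  xyz:
    - [0,0,0]
    - [0,0,0]
    - [0,-0.43,0]
    - [0,0,0]
    - [0,0,0]
  turn:
    - [0,0,0]
    - [0,0,0]
    - [0,0,0]
    - [0,0,0]
    - [0,0,0]
  gripper: 7.0

```text
t: 5.12
tool_pos: [0.5126, -0.1323, 0.3067]
orientation: [-2.154, -2.287, -0.0]
force: [-0.6, 0.4, 1.1]
opening: 0.0702
```

```bash
python3 - <<'E'
from h import *
s=robot.read_state(); print(s['tool_pos'].round(4),s['opening'])
for n in("wrist","side"):
    p=read_camera(n); A=pts(p,np.ones((480,640),bool))
    f=p["frame"].astype(int); g=((f[...,1]>1.5*f[...,0])&(f[...,1]>1.3*f[...,2])); T=pts(p,g)
    T=T[(T[:,2]>.143)&(T[:,2]<.157)&(abs(T[:,0]-.513)<.035)&(abs(T[:,1]+.132)<.035)]
    print(n,len(T),cv2.minEnclosingCircle(T[:,:2].astype(np.float32)) if len(T) else 0,np.median(T,0))
E
```

```text
[ 0.5126 -0.1323  0.3067] 0.07016770925152954
wrist 6254 ((0.511856198310852, -0.13236744701862335), 0.025244733318686485) [ 0.51193931 -0.12511826  0.14879882]
side 123 ((0.5153478980064392, -0.1344699263572693), 0.022307127714157104) [ 0.52224087 -0.13360529  0.15046398]
```

Centred. Grip, then press down gradually.

Request:
arm_command:
  xyz:
    - [0,0,0]
    - [0,0,0]
    - [0,0,0]
    - [0,0,0]
    - [0,0,0]
    - [0,0,0]
  turn:
    - [0,0,0]
    - [0,0,0]
    - [0,0,0]
    - [0,0,0]
    - [0,0,0]
    - [0,0,0]
  gripper: 4.0
  force: 40

```text
t: 5.98
tool_pos: [0.5126, -0.1322, 0.3067]
orientation: [-2.154, -2.287, -0.0]
force: [0.1, 0.1, 0.2]
opening: 0.0497
```

Request:
arm_command:
  xyz:
    - [0,0,-0.1]
    - [0,0,-0.1]
    - [0,0,-0.1]
    - [0,0,0]
  turn:
    - [0,0,0]
    - [0,0,0]
    - [0,0,0]
    - [0,0,0]

```text
t: 6.48
tool_pos: [0.5126, -0.1322, 0.3038]
orientation: [2.154, 2.287, 0.0]
force: [-1.3, -0.1, 4.5]
opening: 0.0496
```

Request:
arm_command:
  xyz:
    - [0,0,-0.1]
    - [0,0,-0.1]
    - [0,0,-0.1]
    - [0,0,-0.1]
    - [0,0,0]
  turn:
    - [0,0,0]
    - [0,0,0]
    - [0,0,0]
    - [0,0,0]
    - [0,0,0]

```text
t: 7.1
tool_pos: [0.5126, -0.1322, 0.2996]
orientation: [2.154, 2.287, 0.0]
force: [-1.0, -0.2, 3.3]
opening: 0.0499
```

Request:
arm_command:
  xyz:
    - [0,0,-0.1]
    - [0,0,-0.1]
    - [0,0,0]
  turn:
    - [0,0,0]
    - [0,0,0]
    - [0,0,0]

```text
t: 7.48
tool_pos: [0.5126, -0.1322, 0.2977]
orientation: [2.154, 2.287, 0.0]
force: [0.5, 0.9, 3.9]
opening: 0.0496
```

Request:
arm_command:
  xyz:
    - [0,0,-0.1]
    - [0,0,-0.1]
    - [0,0,-0.1]
    - [0,0,-0.1]
    - [0,0,0]
  turn:
    - [0,0,0]
    - [0,0,0]
    - [0,0,0]
    - [0,0,0]
    - [0,0,0]

```text
t: 8.1
tool_pos: [0.5126, -0.1322, 0.2936]
orientation: [-2.154, -2.287, -0.0]
force: [-0.4, 0.5, 5.1]
opening: 0.0499
```

Request:
arm_command:
  xyz:
    - [0,0,-0.1]
    - [0,0,-0.1]
    - [0,0,0]
  turn:
    - [0,0,0]
    - [0,0,0]
    - [0,0,0]

```text
t: 8.48
tool_pos: [0.5126, -0.1322, 0.2917]
orientation: [2.154, 2.287, 0.0]
force: [0.5, 0.3, 3.5]
opening: 0.0499
```

Request:
arm_command:
  xyz:
    - [0,0,-0.1]
    - [0,0,-0.1]
    - [0,0,-0.1]
    - [0,0,-0.1]
    - [0,0,0]
  turn:
    - [0,0,0]
    - [0,0,0]
    - [0,0,0]
    - [0,0,0]
    - [0,0,0]

```text
t: 9.1
tool_pos: [0.5126, -0.1322, 0.2877]
orientation: [2.154, 2.287, -0.0]
force: [0.2, -0.3, 3.9]
opening: 0.0493
```

Request:
arm_command:
  xyz:
    - [0,0,-0.1]
    - [0,0,-0.1]
    - [0,0,-0.1]
    - [0,0,0]
  turn:
    - [0,0,0]
    - [0,0,0]
    - [0,0,0]
    - [0,0,0]

```text
t: 9.6
tool_pos: [0.5126, -0.1322, 0.2848]
orientation: [2.154, 2.287, 0.0]
force: [0.4, -0.1, 5.8]
opening: 0.0497
```

Request:
arm_command:
  xyz:
    - [0,0,-0.1]
    - [0,0,-0.1]
    - [0,0,0]
  turn:
    - [0,0,0]
    - [0,0,0]
    - [0,0,0]

```text
t: 9.98
tool_pos: [0.5127, -0.1322, 0.2832]
orientation: [2.154, 2.287, 0.0]
force: [-1.5, 0.8, 8.5]
opening: 0.0498
```

Bottomed. A little more for about 11–12 N, then check.

Request:
arm_command:
  xyz:
    - [0,0,-0.1]
    - [0,0,-0.1]
    - [0,0,0]
    - [0,0,0]
  turn:
    - [0,0,0]
    - [0,0,0]
    - [0,0,0]
    - [0,0,0]

```text
t: 10.48
tool_pos: [0.5127, -0.1323, 0.2816]
orientation: [2.153, 2.287, 0.0]
force: [-3.2, 1.1, 11.1]
opening: 0.0499
```

```bash
python3 - <<'E'
from h import *
p=read_camera("wrist"); s=robot.read_state(); print(s['force'].round(1),s['q'].round(2))
f=p["frame"].astype(int); g=((f[...,1]>1.5*f[...,0])&(f[...,1]>1.3*f[...,2])); T=pts(p,g)
T=T[(T[:,2]>.09)&(T[:,2]<.157)&(abs(T[:,0]-.513)<.035)&(abs(T[:,1]+.132)<.035)]
print(len(T),np.percentile(T[:,2],[10,50,90]))
E
```

```text
[-3.   0.7 10.6] [-0.35  0.03  1.82 -0.    1.29 -0.41]
7241 [0.11413019 0.1235523  0.12442449]
```

Request:
arm_command:
  xyz:
    - [0,0,0]
    - [0,0,0]
    - [0,0,0]
    - [0,0,0]
    - [0,0,0]
  turn:
    - [0,0,0.08]
    - [0,0,0.08]
    - [0,0,0.08]
    - [0,0,0.08]
    - [0,0,0]

```text
t: 11.15
tool_pos: [0.5131, -0.1325, 0.282]
orientation: [1.759, 2.6, 0.001]
force: [-0.6, 0.1, 10.3]
opening: 0.05
```

```bash
python3 -c "
from h import *; s=robot.read_state(); print(s['q'].round(2),s['tool_pos'].round(4),s['force'].round(1),s['wrist_torque'].round(2))"
```

```text
[-0.35  0.03  1.82 -0.    1.29 -0.73] [ 0.5131 -0.1325  0.282 ] [-0.6  0.1 10.3] [-0.05  0.14  0.02]
```

Request:
arm_command:
  xyz:
    - [0,0,0]
    - [0,0,-0.03]
    - [0,0,0]
    - [0,0,-0.03]
    - [0,0,0]
    - [0,0,0]
    - [0,0,0]
    - [0,0,0]
    - [0,0,0]
    - [0,0,0]
  turn:
    - [0,0,0.08]
    - [0,0,0.08]
    - [0,0,0.08]
    - [0,0,0.08]
    - [0,0,0.08]
    - [0,0,0.08]
    - [0,0,0.08]
    - [0,0,0.08]
    - [0,0,0.1]
    - [0,0,0]

```text
t: 12.4
tool_pos: [0.5133, -0.1325, 0.2816]
orientation: [0.699, 3.06, -0.001]
force: [0.5, 0.3, 11.4]
opening: 0.0497
```

```bash
python3 - <<'E'
from h import *
p=read_camera("wrist"); s=robot.read_state(); print(s['q'].round(2),s['force'].round(1),s['wrist_torque'].round(2))
cv2.imwrite("pics/w1.png",cv2.cvtColor(p["frame"][150:450,120:520],cv2.COLOR_RGB2BGR))
E
```

```text
[-0.35  0.04  1.82 -0.    1.28 -1.47] [-0.7 -0.6 11.1] [-0.02 -0.01  0.04]
```

View pics/w1.png

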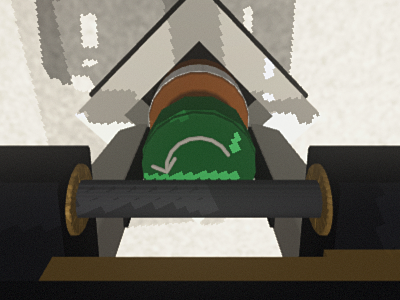

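The arrow, at crop (195,150), sits the same relative to the gripper as before, so the cap turned with it by about 61°. Next is a slow lift.

Request:
arm_command:
  xyz:
    - [0,0,0.2]
    - [0,0,0.2]
    - [0,0,0.2]
    - [0,0,0.2]
    - [0,0,0.2]
    - [0,0,0]
  turn:
    - [0,0,0]
    - [0,0,0]
    - [0,0,0]
    - [0,0,0]
    - [0,0,0]
    - [0,0,0]

```text
t: 13.2
tool_pos: [0.5124, -0.1321, 0.2898]
orientation: [-0.702, -3.061, -0.0]
force: [-0.4, -0.8, -1.0]
opening: 0.0497
```

Request:
arm_command:
  xyz:
    - [0,0,0.5]
    - [0,0,0.5]
    - [0,0,1]
    - [0,0,2]
    - [0,0,2]
    - [0,0,2]
    - [0,0,0]
    - [0,0,0]
  turn:
    - [0,0,0]
    - [0,0,0]
    - [0,0,0]
    - [0,0,0]
    - [0,0,0]
    - [0,0,0]
    - [0,0,0]
    - [0,0,0]

```text
t: 14.2
tool_pos: [0.5125, -0.1321, 0.3696]
orientation: [-0.702, -3.062, -0.0]
force: [-0.2, -0.5, -1.0]
opening: 0.05
```

```bash
python3 - <<'E'
from h import *
s=robot.read_state(); print(s['tool_pos'].round(4),s['force'].round(1))
p=read_camera("side"); save(p,"s1.png")
cv2.imwrite("pics/s1c.png",cv2.resize(cv2.cvtColor(p["frame"][120:400,160:460],cv2.COLOR_RGB2BGR),None,fx=2,fy=2))
p=read_camera("top"); f=p["frame"].astype(int)
# ring: whitish pixels inside tray
A=pts(p,np.ones((480,640),bool))
v,u=np.nonzero(p["z_map"]>0); c=f[v,u]
near=(abs(A[:,0]-.573)<.05)&(abs(A[:,1]-.159)<.05)&(A[:,2]<.02)
sc=c[:,0]-.6*c[:,2]; m=near&(c[:,0]>.7*c[:,2])
print(m.sum(),cv2.minEnclosingCircle(A[m][:,:2].astype(np.float32)),A[m].mean(0), cv2.fitEllipse(A[m][:,:2].astype(np.float32)))
E
```

```text
[ 0.5125 -0.1321  0.3696] [-0.2 -0.5 -1. ]
52 ((0.5726358890533447, 0.1595241129398346), 0.03349539265036583) [0.56599809 0.15758713 0.00495463] ((0.5727797746658325, 0.15964089334011078), (0.06358905881643295, 0.06433393806219101), 41.085079193115234)
```

View pics/s1c.png

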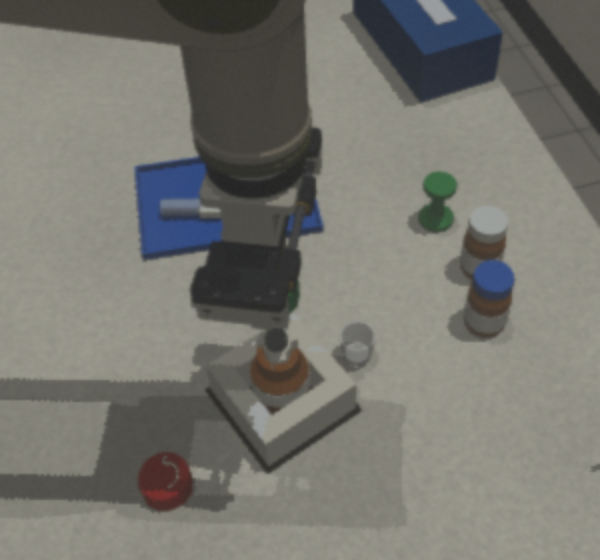

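The cap is off: the bare mouth shows at crop (275,345), and nothing else has moved. The ring centre is (0.573, 0.159). Next I carry the cap there.

Request:
arm_command:
  xyz:
    - [0.6,2.9,0]
    - [0.9,4.1,0]
    - [0.9,4.1,0]
    - [0.9,4.5,0]
    - [0.9,4.5,-2]
    - [0.9,4.5,-3]
    - [0.9,4.5,-3]
    - [0,0,-3]
    - [0,0,-2]
    - [0,0,0]
    - [0,0,0]
  turn:
    - [0,0,0]
    - [0,0,0]
    - [0,0,0]
    - [0,0,0]
    - [0,0,0]
    - [0,0,0]
    - [0,0,0]
    - [0,0,0]
    - [0,0,0]
    - [0,0,0]
    - [0,0,0]

```text
t: 15.68
tool_pos: [0.5731, 0.1582, 0.2412]
orientation: [0.703, 3.061, 0.001]
force: [-0.3, 0.5, -0.1]
opening: 0.0497
```

```bash
python3 - <<'E'
from h import *
p=read_camera("wrist"); s=robot.read_state(); print(s['tool_pos'].round(4),s['force'].round(1))
save(p,"w2.png")
f=p["frame"].astype(int); g=((f[...,1]>1.5*f[...,0])&(f[...,1]>1.3*f[...,2])); T=pts(p,g)
tp=s['tool_pos']; T=T[np.linalg.norm(T[:,:2]-tp[:2],axis=1)<.04]
print(len(T),np.percentile(T[:,2],[5,50,90]),cv2.minEnclosingCircle(T[:,:2].astype(np.float32)))
A=pts(p,np.ones((480,640),bool)); v,u=np.nonzero(p["z_map"]>0); c=f[v,u]
m=(abs(A[:,0]-.573)<.05)&(abs(A[:,1]-.159)<.05)&(A[:,2]<.015)&(c[:,0]>.7*c[:,2]); B=A[m][:,:2]
print(m.sum(), cv2.fitEllipse(B.astype(np.float32)) if m.sum()>5 else 0)
E
```

```text
[0.5733 0.1583 0.2418] [0.1 0.4 0.5]
7250 [0.06715561 0.08312013 0.08398457] ((0.5660926103591919, 0.16242852807044983), 0.030858458951115608)
1171 ((0.5721802711486816, 0.15892265737056732), (0.06420905888080597, 0.06444276124238968), 45.00456619262695)
```

View pics/w2.png

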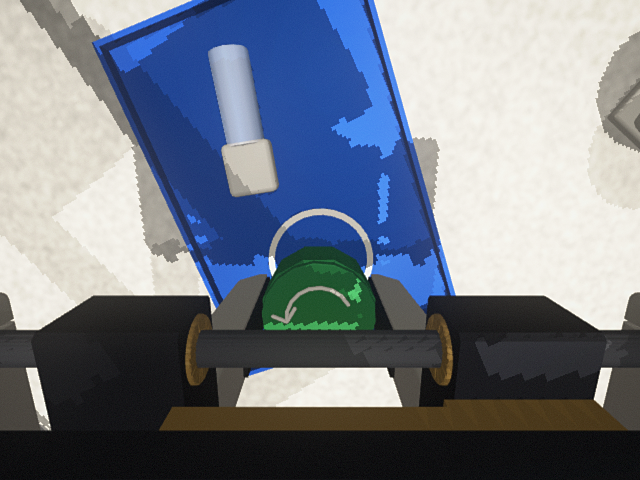

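The cap is held upright over the ring, whose arc is centred near pixel (320,262). The rim is about 53 mm above the floor.

Request:
arm_command:
  xyz:
    - [0,0.05,-2]
    - [0,0,-1.5]
    - [0,0,-1]
    - [0,0,-0.4]
    - [0,0,0]
    - [0,0,-0.1]
    - [0,0,0]
  turn:
    - [0,0,0]
    - [0,0,0]
    - [0,0,0]
    - [0,0,0]
    - [0,0,0]
    - [0,0,0]
    - [0,0,0]

```text
t: 16.6
tool_pos: [0.5728, 0.1593, 0.1906]
orientation: [0.702, 3.061, 0.0]
force: [-0.8, 0.5, -1.0]
opening: 0.0498
```

Request:
arm_command:
  xyz:
    - [0,0,-0.1]
    - [0,0,0]
    - [0,0,0]
  turn:
    - [0,0,0]
    - [0,0,0]
    - [0,0,0]

```text
t: 16.98
tool_pos: [0.5727, 0.1593, 0.1894]
orientation: [0.702, 3.062, 0.0]
force: [0.5, 1.1, 1.5]
opening: 0.0496
```

Request:
arm_command:
  xyz:
    - [0,0,-0.05]
    - [0,0,0]
    - [0,0,0]
  turn:
    - [0,0,0]
    - [0,0,0]
    - [0,0,0]

```text
t: 17.35
tool_pos: [0.5728, 0.1594, 0.1894]
orientation: [0.702, 3.062, 0.0]
force: [-1.8, 0.0, 7.5]
opening: 0.0498
```

```bash
python3 -c "
from h import *
for i in range(4):
  read_camera('wrist'); s=robot.read_state(); print(s['tool_pos'].round(4),s['force'].round(1))"
```

```text
[0.5728 0.1594 0.1894] [-2.  -0.9  5.1]
[0.5728 0.1593 0.1894] [-2.2  0.2  6.4]
[0.5728 0.1594 0.1894] [-1.8 -0.7  5.4]
[0.5728 0.1594 0.1894] [-2.   0.   6.7]
```

The cap is on the floor. I'll release in place, then raise straight up.

Request:
arm_command:
  xyz:
    - [0,0,0.04]
    - [0,0,0]
    - [0,0,0]
    - [0,0,0]
    - [0,0,0]
    - [0,0,0]
  turn:
    - [0,0,0]
    - [0,0,0]
    - [0,0,0]
    - [0,0,0]
    - [0,0,0]
    - [0,0,0]
  gripper: 7.5

```text
t: 18.3
tool_pos: [0.5729, 0.1595, 0.1894]
orientation: [0.702, 3.061, 0.001]
force: [2.6, 3.6, 6.1]
opening: 0.075
```

Request:
arm_command:
  xyz:
    - [0,0,0.5]
    - [0,0,1]
    - [0,0,2]
    - [0,0,3]
    - [0,0,4]
    - [0,0,4]
    - [0,0,4]
    - [0,0,0]
    - [0,0,0]
  turn:
    - [0,0,0]
    - [0,0,0]
    - [0,0,0]
    - [0,0,0]
    - [0,0,0]
    - [0,0,0]
    - [0,0,0]
    - [0,0,0]
    - [0,0,0]

```text
t: 19.42
tool_pos: [0.5724, 0.1592, 0.3745]
orientation: [0.702, 3.062, 0.0]
force: [0.4, -0.9, 0.1]
opening: 0.0747
```

```bash
python3 - <<'E'
from h import *
p=read_camera("wrist"); s=robot.read_state(); print(s['tool_pos'].round(4),s['force'].round(1))
save(p,"w3.png"); A=pts(p,np.ones((480,640),bool))
T=A[(abs(A[:,0]-.573)<.04)&(abs(A[:,1]-.159)<.04)&(A[:,2]>.025)&(A[:,2]<.04)]
print(len(T),np.percentile(T[:,2],[5,50,95]),cv2.minEnclosingCircle(T[:,:2].astype(np.float32)))
E
```

```text
[0.5722 0.1592 0.3734] [-0.2  0.6 -1. ]
2083 [0.02747653 0.02883969 0.03011963] ((0.5722244381904602, 0.15839746594429016), 0.02577953226864338)
```

View pics/w3.png

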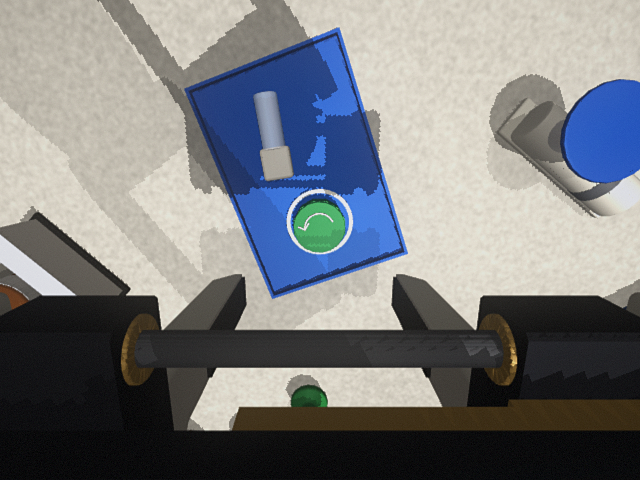

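The cap is upright inside the ring at pixel (319,223), top at 0.029–0.030 m, within about 1 mm of the centre.

```bash
python3 -c "
from plant import robot; print(robot.close_job())"
```

```text
the job is handed in; nothing more can be done
None
```

The green cap is off the bottle and stands right way up on the ringed spot in the blue tray. I handed the job in at about 19.5 s, with the gripper open and about 18 cm above the cap.

- **Opening:** I pushed the bottle down about 22–23 mm until it stopped. I then held the cap at 10–11.5 N, turned it about 61° anticlockwise and lifted it off. The highest vertical press I read on the bottle was 11.4 N, well below the 30 N limit.
- **Placing:** I lowered the cap onto the tray floor before letting go. The last wrist picture puts its centre at (0.572, 0.158) against a ring centre of (0.572–0.573, 0.159–0.160). Its top is about 29 mm above the table; right way up it should be 31 mm, and the calibration is good to about 2 mm.
- **Other things:** The side picture after the lift showed the bottle open and nothing else moved. In the last wrist picture the mouthpiece looked undisturbed. I took no last view of the whole table.

Two things did not go as planned:
- **First grip:** It was about 4 mm off the cap's axis. I opened, recentred and gripped again before pressing.
- **Contact with the tray:** About 6 N still showed after the gripper opened, so the fingertips were probably touching the tray floor. It cleared as the arm went up.

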